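Nip the split bamboo in the vise and lock the slide with the flat key

TASK

Push the vise's sliding jaw gently home until the split bamboo flower holder is nipped upright between the two jaws. Then take the flat key from its stand and with it turn both slotted lock screws beside the slide clockwise (seen from above) until they stop, and put the key back in its stand, upright and fully down. Do not turn the screws with the fingers or tighten one while the jaw is still open, and leave the teacup, the burnisher and the lacquer jar where they are.

Things in the scene. Friction and masses are not known exactly. Their poses are not given: they have to be found in the camera images.
- vise: Dark cast-iron vise, fixed. Origin: centre of underside, on the table; x = direction in which the sliding jaw closes (roughly away from the robot), y across, z up. Bed x -115 to 100 mm, 100 wide, top 25 high; a cross piece (x -36 to 26) widens it to 180 as ears for the lock screws. Fixed jaw: face at x = 65, back at 100, 76 wide, top 80 above the table.
- jaw (a joint): Slide of the jaw, m: 0 = fully open (91 mm between the jaw faces), grows as the jaw is pushed towards the fixed jaw; 0.035 = holder nipped (faces 56 mm apart). Starts between 0 and 0.012. Stiff slide, about 6 N; stays where it is left.
- jaw_block: The sliding jaw. Origin: centre of the sliding jaw's upright back face, the one to push on, 65 mm above the table. The jaw is a plain iron block 45 thick (x), 74 wide (y), reaching from 25 to 80 mm above the table; its front face is 45 mm ahead of this point. Axes as the vise.
- bamboo: Split bamboo flower holder: upright tube 56 mm in diameter, 95 tall, 0.13 kg, standing loose on the vise bed between the jaws. Origin: centre of its underside (25 mm above the table). Its z axis is its own axis. When nipped its axis is at x = 37 mm in the vise frame.
- screw_left (a joint): Turn of the left lock screw (vise +y side), rad: grows clockwise seen from above, from 0 to a stop at 1.30 (home); starts between 0 and 0.3. Friction about 0.05 N m. At home the slot is parallel to the vise's x axis.
- screw_right (a joint): Turn of the right lock screw (vise -y side); as the left one.
- head_left: Left lock screw's round steel head, 30 mm in diameter, on the ear at vise x = -5, y = 69. Origin: centre of the slot's floor, 29 mm above the table; its x axis runs along the slot. Slot 6 wide, 8 deep, open at both ends; top of the head 37 mm above the table. z up.
- head_right: Right lock screw's head, at vise x = -5, y = -69; as the left one.
- key: Flat key (slotted driver), 160 mm tall, upright in its stand. Origin: centre of blade's lower edge (6 above the table in the stand); z up the key. Blade 20 wide (key x), 3.5 thick (y), 16 high; shank 12 dia.; collar 38 dia., underside at z = 60; wooden handle z = 95 to 160, 32 along x, 18 along y: grip across the 18 (flats parallel to the blade). 0.12 kg.
- stand: Dark wooden block fixed on the table, 80 x 80 x 66 high, with a 27 mm square hole right through its middle. The key's blade and shank hang in the hole and the collar rests on the block's top, any yaw. Origin: centre of the underside.
- stand_hole0 (a point): Centre of the stand's hole mouth, 66 mm above the table.
- cup: Celadon teacup with gold seams, rim 76 in diameter, 62 tall, loose; origin: centre of the underside. Bystander.
- jar: Squat lidded red lacquer jar, 84 in diameter, 73 tall, loose; origin: centre of the underside. Bystander.
- burnisher: Agate burnisher, lying: turned wooden handle 90 long to -x, brass ferrule and stone 47 long to +x, 14 high, loose; origin at the handle's front end, on the table. Bystander.
There are look-alikes about, which are no part of the job. Leave any blue look-alike of the bamboo alone. What is shaped like the stand but purple is not meant.

How it is judged:
By the outcome, as a careful person would: the job done as asked, in the order asked, and still so for the second after the job is handed in, with the robot touching nothing.
It also fails if it takes over 72 s, if anything falls off the work surface, if the arm or the gripper's body presses on something with over 40 N, if the wrist force passes 120 N, or if a joint passes its speed limit or range.

ROBOT

A 6-joint arm with a two-finger parallel gripper is mounted at the origin on the work surface. World frame = base frame: x ahead of the robot, y to its left, z up, the work surface at z = 0. Lengths are in mm, angles in rad, forces in N, time in s.
With the tool pointing down it reaches from about 400 to 925 mm from the base axis. Payload 3.4 kg.
Tool frame: the origin (TCP) lies midway between the tips of the shut fingers; the grasp point (between the pads) lies robot.tcp_to_grasp behind it (robot.tcp_to_grasp is the distance from the TCP to the grasp point, in mm); z points along the fingers, y is the line along which they close (so a half turn about z gives the same grasp; the last joint's range is limited). The gripper opens to 85 mm and grips with 20 to 120 N. Pads are 22 mm wide; open, the fingers measure 114 mm over their backs; the gripper's body (76 mm by 85 mm) begins 54 mm behind the grasp point. The pads swing forward as they close: fully open they stand 13 mm farther back than shut.
Start: joints at [1.252, 0.307, 1.506, -0, 1.328, -0.073], TCP at [139.382, 557.856, 231.305] pointing down, gripper open.
Joint ranges: [-3.12, 3.12], [-1.05, 2.28], [0.14, 2.33], [-1.42, 4.57], [0.1, 2.73], [-2.68, 2.68]. Speed limits (rad/s): [2.57, 2.57, 3.14, 3.14, 3.14, 3.14].

INTERFACE

Orientations are given as [roll, pitch, yaw] about the fixed x, y, z axes, in that order (R = Rz(yaw) Ry(pitch) Rx(roll)).
In Python, from station import monitor, cams, hand_in, robot gives the robot as it stands.
- The arm moves only by the shell command python3 -m pendant 'ROWS' [FORCE]. ROWS is JSON, a list that holds one entry, the list of rows, each a list of 7 numbers: the shift along the tool's x, y, z scaled (see below), then the turn, a rotation vector about the tool's x, y, z scaled (see below), then the opening, from 0 (shut) to 1 (fully open). A call has 1 to 5 rows; each row is the pose to reach, as a shift and turn from the pose commanded when the call began, along the tool's axes at that moment, turning the shorter way round; what a row does not reach only later rows make up. The controller multiplies each number of a shift by 600 mm and each number of a turn by pi rad. A row lasts 1/12 s, in which the tool goes at most 41.7 mm and 7.16 degrees, less where a joint would pass 70% of its speed; a pose out of reach is approached as far as the arm can. A call with a number of a shift or a turn outside -1 to 1 is refused whole. A call with a gripper value outside its range is refused whole. The fingers move at their own pace and stop on an object; FORCE is the grip in N (left out, the last holds). Time passes only in rows, so rows that repeat a pose let the fingers close. It gives the time, the measured TCP pose, the force, the opening and the grip force at its end, in the units of the state.
- monitor.observe(): the state, without advancing time (a new reading comes with each control period).
- cams.grab_frame(name): name is "scene" or "top"; returns a dict with "img" (480x640x3 uint8, red, green, blue), "intrinsics" (3x3 intrinsics, pixels), "T" (4x4, takes a point from camera to world coordinates). Camera axes: x right, y up, looking along -z (the intrinsics and any distortion apply to the point x, -y, -z); pixel columns grow to the right and rows downward; lengths in mm; the calibration is good to about 2 mm. A picture is of the moment at which its call begins. There is no depth.
- hand_in(): hands the job in; it is judged then, once.
The state is a dict: "clock": time; "q": joint angles; "dq": joint speeds; "joint_efforts": joint torques, N m; "ee_pos": TCP position; "ee_rot": TCP orientation; "wrist_force": force on the tool from outside, world axes, zero at the start; "ft_torque": the same for the moment, N m; "gripper_width": finger opening in mm; "gripper_force": force on a finger pad.
Only numpy, scipy, OpenCV 4.12 (cv2) and the standard library are available. Lean on these libraries where they do the work, as an engineer would, in place of code of your own. Each camera call takes 0.05 s, during which the arm holds its last target. There are 200 camera calls.

## Working session

There is one attempt and no reset: what is moved stays moved. The work goes in short steps, Python scripts to look and compute and a shell command to move; the robot and the scene stay as the last step left them, time stands still between calls to the robot, and variables do not carry over. Pictures are saved under pics/ and viewed, at most 10 in all, crops included, and the job is handed in when it is done.

```bash
mkdir -p pics; ls; python3 - <<'E'
from station import monitor,cams,robot
import cv2,numpy as np
s=monitor.observe();print({k:np.round(v,3).tolist() for k,v in s.items()});print(robot.tcp_to_grasp)
for n in("scene","top"):
    f=cams.grab_frame(n);cv2.imwrite(f"pics/{n}0.png",f["img"][...,::-1]);np.savez(f"pics/{n}0.npz",**f)
    print(n,f["intrinsics"].round(1).tolist(),f["T"].round(3).tolist(),[k for k in f])
E
```

```text
pics
{'clock': 0.0, 'q': [1.253, 0.308, 1.508, -0.0, 1.328, -0.073], 'dq': [-0.001, -0.001, -0.001, -0.003, -0.001, -0.0], 'joint_efforts': [-0.001, -45.756, -25.191, -0.0, 0.013, 0.0], 'ee_pos': [139.164, 557.184, 230.371], 'ee_rot': [-3.14, -0.0, 2.897], 'wrist_force': [0.22, 0.094, -0.268], 'ft_torque': [-0.018, 0.029, -0.008], 'gripper_force': 0.0, 'gripper_width': 85.481}
18.700000000000003
scene [[542.0, 0.0, 323.0], [0.0, 542.0, 239.8], [0.0, 0.0, 1.0]] [[0.002, -0.805, 0.593, 1147.794], [1.0, -0.0, -0.003, -68.334], [0.002, 0.593, 0.805, 838.329], [0.0, 0.0, 0.0, 1.0]] ['img', 'intrinsics', 'T']
top [[440.5, 0.0, 315.8], [0.0, 440.5, 234.7], [0.0, 0.0, 1.0]] [[0.01, 0.99, -0.142, 404.267], [-1.0, 0.008, -0.019, -64.695], [-0.018, 0.142, 0.99, 1079.084], [0.0, 0.0, 0.0, 1.0]] ['img', 'intrinsics', 'T']
```

View pics/scene0.png

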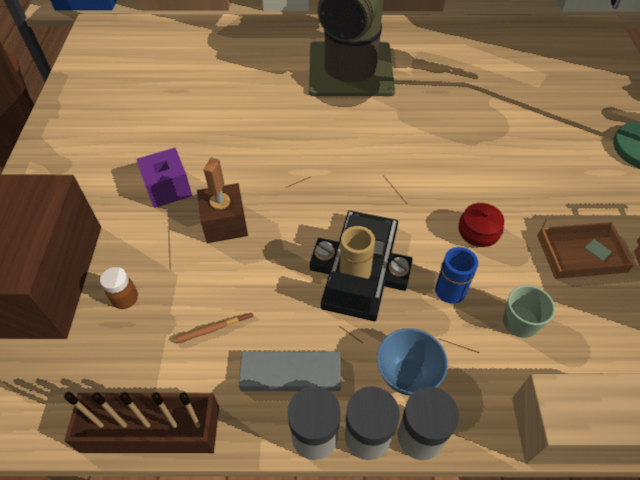

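View pics/top0.png

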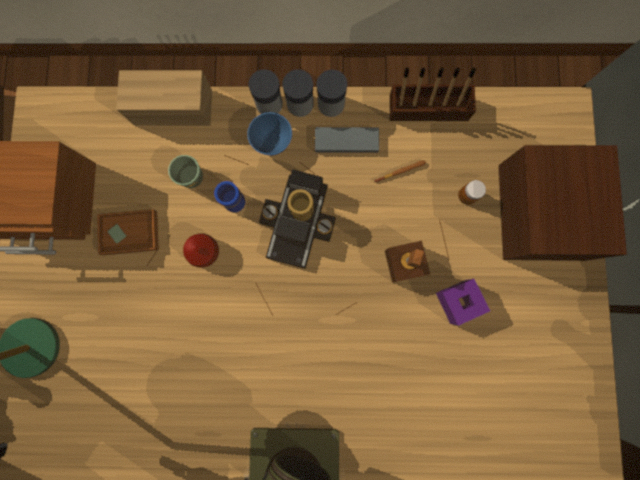

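The scene view shows two stand shapes: dark wood at (222,212), holding the key, and purple at (165,178). The dark one is the stand because the description rules out purple. It also shows two tubes: tan at (357,250) in the vise and blue at (457,275). The tan one is the bamboo. I'll confirm both in an enlarged crop.

```bash
cat > h.py <<'E'
import numpy as np,cv2
def ray(f,u,v):
    K,T=f["intrinsics"],f["T"];d=T[:3,:3]@np.array([(u-K[0,2])/K[0,0],-(v-K[1,2])/K[1,1],-1]);return T[:3,3],d
def onz(f,u,v,z):
    o,d=ray(f,u,v);return o+d*(z-o[2])/d[2]
def proj(f,p):
    K,T=f["intrinsics"],f["T"];c=T[:3,:3].T@(np.asarray(p,float)-T[:3,3]);return np.array([K[0,2]-K[0,0]*c[0]/c[2],K[1,2]+K[1,1]*c[1]/c[2]])
def two(f,a,g,b):
    (o,d),(p,e)=ray(f,*a),ray(g,*b);t=np.linalg.lstsq(np.c_[d,-e],p-o,rcond=None)[0];x,y=o+d*t[0],p+e*t[1];return (x+y)/2,np.linalg.norm(x-y)
E
python3 - <<'E'
import cv2
a=cv2.imread("pics/scene0.png")[145:325,180:420];b=cv2.imread("pics/top0.png")[165:285,250:440]
b=cv2.convertScaleAbs(b,alpha=1.6)
cv2.imwrite("pics/sc1.png",cv2.resize(a,None,fx=3.3,fy=3.3,interpolation=cv2.INTER_CUBIC))
cv2.imwrite("pics/tc1.png",cv2.resize(b,None,fx=4,fy=4,interpolation=cv2.INTER_CUBIC))
E
```

```text
(no output)
```

View pics/sc1.png

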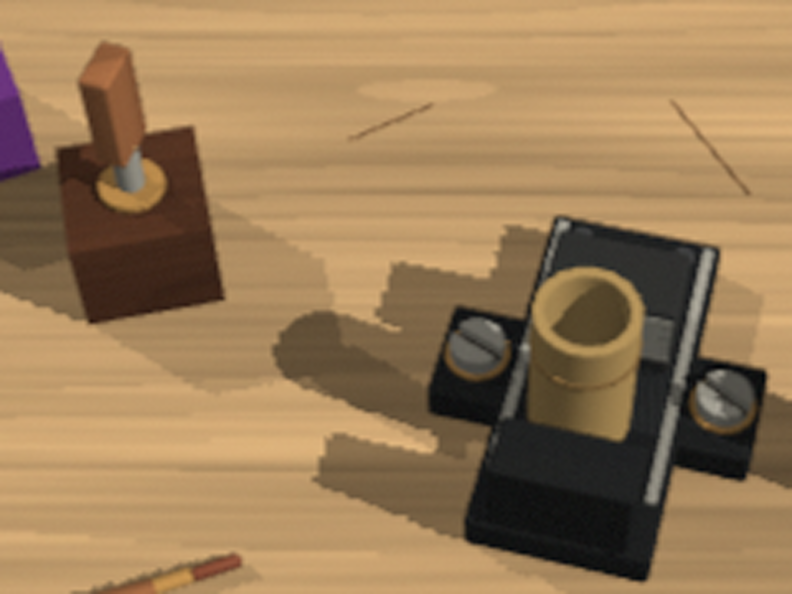

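View pics/tc1.png

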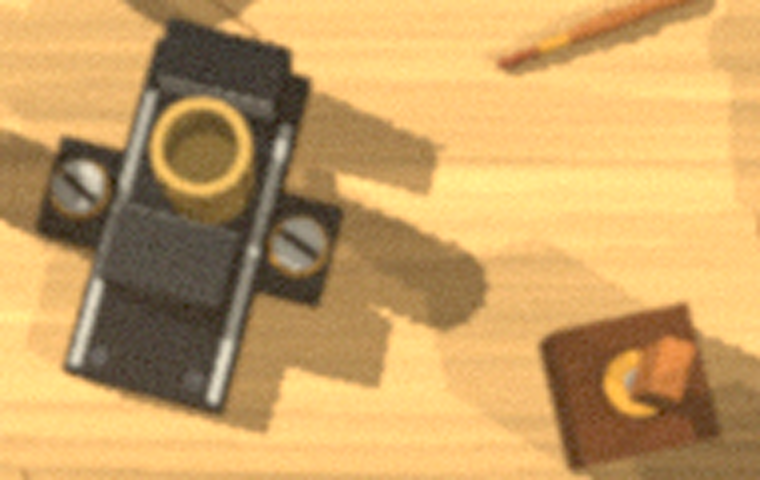

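The tan bamboo stands in the vise, and the brown stand at scene crop (140,220) holds the key, so both identities are confirmed. The screw heads are at scene crop (478,350) and (722,400), and at top crop (80,187) for the left one and (298,246) for the right. Next I'll turn these into positions.

```bash
python3 - <<'E'
from h import *
S=np.load("pics/scene0.npz");T=np.load("pics/top0.npz")
sc=lambda x,y:(180-.35+x/3.3,145-.35+y/3.3); tc=lambda x,y:(250-.4+x/4,165-.4+y/4)
def head(f,c):
    im=f["img"];h=cv2.cvtColor(im,cv2.COLOR_RGB2HSV);x,y=map(int,np.round(c))
    m=np.zeros(h.shape[:2],np.uint8);m[y-11:y+12,x-11:x+12]=1
    g=((h[...,1]<60)&(h[...,2]>75)&(m>0)).astype(np.uint8)
    n,l,s,ce=cv2.connectedComponentsWithStats(cv2.morphologyEx(g,cv2.MORPH_CLOSE,np.ones((3,3),np.uint8)));i=1+s[1:,4].argmax()
    pts=np.argwhere(l==i)[:,::-1].astype(np.float32)
    return cv2.minEnclosingCircle(pts)[0],s[i].tolist()
for n,a,b in(("L",tc(80,187),sc(722,400)),("R",tc(298,246),sc(478,350))):
    A,sa=head(T,a);B,sb=head(S,b)
    print(n,np.round(a,1),np.round(A,1),sa,"|",np.round(b,1),np.round(B,1),sb)
    print("  two",two(T,a,S,b),two(T,A,S,B)," z37:",onz(T,*a,37).round(1),onz(S,*b,37).round(1),onz(T,*A,37).round(1),onz(S,*B,37).round(1))
st=[onz(S,*sc(*p),66) for p in((57,150),(193,127),(212,235),(78,252))]
print("stand S",np.round(st,1).tolist(),np.mean(st,0).round(1),[round(float(np.linalg.norm(st[i]-st[i-1]))) for i in range(4)])
st=[onz(T,*tc(*p),66) for p in((551,336),(685,305),(720,432),(584,467))]
print("stand T",np.round(st,1).tolist(),np.mean(st,0).round(1),[round(float(np.linalg.norm(st[i]-st[i-1]))) for i in range(4)])
print("collar",onz(S,*sc(132,186),70).round(1),onz(T,*tc(632,385),70).round(1))
for n,z,a,b in(("bambtop",120,tc(202,147),sc(587,312)),):
    print(n,two(T,a,S,b),onz(T,*a,z),onz(S,*b,z))
# key handle top corners, z=166: scene, top
print("hand S",[onz(S,*sc(*p),166).round(1).tolist() for p in((80,80),(103,42),(131,52),(108,88))])
print("hand T",[onz(T,*tc(*p),166).round(1).tolist() for p in((653,340),(692,338),(680,400),(638,398))])
# rails
print("vise top corners T z25",[onz(T,*tc(*p),25).round(1).tolist() for p in((67,368),(220,410),(310,80))])
print("jaw back top T z80",[onz(T,*tc(*p),80).round(1).tolist() for p in((98,275),(215,305),(240,232),(128,205))])
E
```

```text
L [269.6 211.4] [269.8 211. ] [264, 205, 12, 13, 81] | [398.4 265.9] [398.5 265.2] [391, 257, 17, 17, 189]
  two (array([610.88253534,  68.7861742 ,  30.34417508]), np.float64(1.0411581567682087)) (array([611.16339673,  68.30584105,  32.90740761]), np.float64(1.4813475940948202))  z37: [609.5  67.4  37. ] [615.3  68.2  37. ] [610.3  67.   37. ] [613.9  68.4  37. ]
R [324.1 226.1] [324.5 225.5] [319, 220, 11, 12, 88] | [324.5 250.7] [324.4 249.4] [316, 241, 17, 17, 194]
  two (array([575.93435722, -63.57247162,  27.84304659]), np.float64(1.5493555262127432)) (array([576.57463066, -64.14879387,  32.94336371]), np.float64(2.3025686891978143))  z37: [574.4 -64.4  37. ] [582.4 -62.9  37. ] [575.9 -65.3  37. ] [579.5 -63.   37. ]
stand S [[462.2, -304.5, 66.0], [444.4, -228.0, 66.0], [524.9, -210.2, 66.0], [536.9, -282.8, 66.0]] [ 492.1 -256.4   66. ] [78, 79, 82, 74]
stand T [[518.2, -210.6, 66.0], [536.8, -288.0, 66.0], [463.8, -306.2, 66.0], [443.2, -228.4, 66.0]] [ 490.5 -258.3   66. ] [77, 80, 75, 80]
collar [ 492.8 -257.4   70. ] [ 489.9 -255.9   70. ]
bambtop (array([616.65697488,  -9.64307848, 118.49423031]), np.float64(1.649555154024499)) [616.29021711 -10.55384835 120.        ] [617.7526165   -8.94046344 120.        ]
hand S [[502.9, -268.6, 166.0], [475.5, -260.1, 166.0], [482.8, -244.5, 166.0], [508.5, -253.5, 166.0]]
hand T [[505.3, -249.0, 166.0], [506.5, -269.2, 166.0], [474.2, -262.2, 166.0], [475.1, -240.6, 166.0]]
vise top corners T z25 [[501.1, 74.0, 25.0], [476.6, -18.4, 25.0], [679.7, -70.9, 25.0]]
jaw back top T z80 [[549.7, 50.3, 80.0], [532.9, -17.1, 80.0], [575.3, -30.9, 80.0], [590.7, 33.9, 80.0]]
```

```bash
cat > go.py <<'E'
import sys,numpy as np
from scipy.spatial.transform import Rotation as R
from station import monitor
V0=np.array([599.7,0.5]);VY=-0.255
def v2w(x,y): c,s=np.cos(VY),np.sin(VY);return V0+[c*x-s*y,s*x+c*y]
def need(p,yaw=None):
    s=monitor.observe();r=R.from_euler("xyz",s["ee_rot"])
    t=R.from_euler("xyz",[np.pi,0,yaw]) if yaw is not None else r
    d=r.inv().apply(np.array(p)-s["ee_pos"]);w=(r.inv()*t).as_rotvec()
    print("clk %.2f pos %s rot %s F %s g %.1f/%.0f"%(s["clock"],np.round(s["ee_pos"],1),np.round(s["ee_rot"],3),np.round(s["wrist_force"],1),s["gripper_width"],s["gripper_force"]))
    print("shift/600",(d/600).round(4),"turn/pi",(w/np.pi).round(4),"mm",d.round(1),"deg",np.degrees(w).round(1))
    s=monitor.observe();c,sn=np.cos(VY),np.sin(VY);e=s["ee_pos"][:2]-V0;print("vise xy",round(c*e[0]+sn*e[1],1),round(-sn*e[0]+c*e[1],1))
E
python3 -c "
from go import *
need([*v2w(-95,0),231],np.pi+VY)"
```

```text
clk 0.10 pos [139.2 557.3 230.5] rot [-3.14  -0.     2.897] F [-0.3  0.3  1. ] g 85.5/0
shift/600 [-8.112e-01 -7.127e-01  3.000e-04] turn/pi [-0.0006 -0.      0.0033] mm [-4.867e+02 -4.276e+02  2.000e-01] deg [-0.1 -0.   0.6]
vise xy -586.1 422.6
```

```bash
P="python3 -m pendant"; 
python3 -m pendant '[[[-0.2,-0.18,0,0,0,0.003,0],[-0.2,-0.18,0,0,0,0.003,0],[-0.2,-0.18,0,0,0,0.003,0],[-0.2,-0.18,0,0,0,0.003,0],[-0.2,-0.18,0,0,0,0.003,0]]]' 30
python3 -m pendant '[[[-0.2,-0.18,0,0,0,0,0],[-0.2,-0.18,0,0,0,0,0],[-0.2,-0.18,0,0,0,0,0],[-0.2,-0.18,0,0,0,0,0],[-0.2,-0.18,0,0,0,0,0]]]'
python3 -m pendant '[[[-0.2,-0.18,0,0,0,0,0],[-0.2,-0.18,0,0,0,0,0],[-0.2,-0.18,0,0,0,0,0],[-0.2,-0.18,0,0,0,0,0],[-0.2,-0.18,0,0,0,0,0]]]'
python3 -m pendant '[[[-0.2,-0.17,0,0,0,0,0],[-0.2,-0.17,0,0,0,0,0],[-0.2,-0.17,0,0,0,0,0],[-0.2,-0.17,0,0,0,0,0],[-0.2,-0.17,0,0,0,0,0]]]'
python3 -c "
from go import *
need([*v2w(-95,0),52],np.pi+VY)"
```

```text
clock: 0.52
ee_pos: [231.6, 418.1, 230.7]
ee_rot: [-3.136, 0.002, 2.883]
wrist_force: [-0.3, 0.4, -0.3]
gripper_width: 25.9
gripper_force: 0.0
clock: 0.93
ee_pos: [321.2, 284.6, 231.1]
ee_rot: [-3.139, 0.002, 2.882]
wrist_force: [-0.3, 0.8, 0.7]
gripper_width: -0.1
gripper_force: 0.0
clock: 1.35
ee_pos: [411.4, 150.5, 231.4]
ee_rot: [-3.14, 0.003, 2.882]
wrist_force: [0.0, 0.0, -0.3]
gripper_width: -0.1
gripper_force: 0.0
clock: 1.77
ee_pos: [502.5, 22.1, 231.2]
ee_rot: [-3.14, 0.004, 2.883]
wrist_force: [1.2, 0.7, 1.0]
gripper_width: -0.0
gripper_force: 0.0
clk 1.77 pos [502.5  22.1 231.2] rot [-3.14   0.004  2.883] F [1.2 0.7 1. ] g -0.0/0
shift/600 [-0.0063  0.0065  0.2987] turn/pi [-0.0004  0.0012 -0.001 ] mm [ -3.8   3.9 179.2] deg [-0.1  0.2 -0.2]
vise xy -99.5 -3.6
```

```bash

python3 -m pendant '[[[-0.004,0.0065,0.298,0,0.001,-0.001,0],[-0.004,0.0065,0.298,0,0.001,-0.001,0],[-0.004,0.0065,0.298,0,0.001,-0.001,0],[-0.004,0.0065,0.298,0,0.001,-0.001,0],[-0.004,0.0065,0.298,0,0.001,-0.001,0]]]'
python3 -m pendant '[[[-0.025,0,0,0,0,0,0],[-0.025,0,0,0,0,0,0],[-0.025,0,0,0,0,0,0],[-0.025,0,0,0,0,0,0]]]'
python3 -c "
from go import *
need([*v2w(-60,0),52],np.pi+VY)"
```

```text
clock: 2.18
ee_pos: [496.8, 30.4, 47.2]
ee_rot: [-3.14, -0.013, 2.89]
wrist_force: [-1.8, 0.6, 0.1]
gripper_width: 0.0
gripper_force: 0.0
clock: 2.52
ee_pos: [515.9, 25.9, 52.9]
ee_rot: [3.141, -0.003, 2.891]
wrist_force: [-0.5, 0.2, 0.5]
gripper_width: -0.1
gripper_force: 0.0
clk 2.52 pos [515.9  25.9  52.9] rot [ 3.141e+00 -3.000e-03  2.891e+00] F [-0.5  0.2  0.5] g -0.1/0
shift/600 [-0.0458 -0.006   0.0013] turn/pi [ 0.0001 -0.0009  0.0014] mm [-27.5  -3.6   0.8] deg [ 0.  -0.2  0.2]
vise xy -87.5 3.5
```

```bash

python3 -m pendant '[[[-0.007,-0.005,0,0,0,0,0],[-0.014,-0.005,0,0,0,0,0],[-0.02,-0.005,0,0,0,0,0],[-0.025,-0.005,0,0,0,0,0]]]'
python3 -m pendant '[[[-0.005,0,0,0,0,0,0],[-0.01,0,0,0,0,0,0],[-0.015,0,0,0,0,0,0],[-0.02,0,0,0,0,0,0]]]'
python3 -c "
from go import *
need([*v2w(-60,0),52],np.pi+VY)"
```

```text
clock: 2.85
ee_pos: [528.8, 18.7, 52.9]
ee_rot: [3.141, -0.005, 2.89]
wrist_force: [-6.5, 3.3, 5.2]
gripper_width: -0.6
gripper_force: 3.2
clock: 3.18
ee_pos: [537.8, 16.1, 52.2]
ee_rot: [-3.141, -0.01, 2.89]
wrist_force: [-7.7, 2.7, 6.2]
gripper_width: 0.1
gripper_force: 4.0
clk 3.18 pos [537.8  16.1  52.2] rot [-3.141 -0.01   2.89 ] F [-7.7  2.7  6.2] g 0.1/4
shift/600 [-0.0064  0.0008  0.0003] turn/pi [-0.0002 -0.0032  0.0011] mm [-3.8  0.5  0.2] deg [-0.  -0.6  0.2]
vise xy -63.8 -0.5
```

```bash

python3 -m pendant '[[[-0.004,0,0,0,0,0,0],[-0.008,0,0,0,0,0,0],[-0.012,0,0,0,0,0,0],[-0.012,0,0,0,0,0,0]]]'
python3 -m pendant '[[[-0.003,0,0,0,0,0,0],[-0.005,0,0,0,0,0,0],[-0.005,0,0,0,0,0,0]]]'
python3 -m pendant '[[[-0.002,0,0,0,0,0,0],[-0.004,0,0,0,0,0,0],[-0.004,0,0,0,0,0,0]]]'
python3 -c "
from go import *
need([*v2w(-47,0),52],np.pi+VY)"
```

```text
clock: 3.52
ee_pos: [545.3, 14.2, 52.2]
ee_rot: [-3.141, -0.009, 2.89]
wrist_force: [-6.3, 2.1, 4.4]
gripper_width: -0.1
gripper_force: 3.1
clock: 3.77
ee_pos: [547.9, 13.5, 52.1]
ee_rot: [-3.141, -0.009, 2.89]
wrist_force: [-5.8, 2.7, 4.7]
gripper_width: 0.3
gripper_force: 3.3
clock: 4.02
ee_pos: [550.2, 13.0, 52.1]
ee_rot: [-3.141, -0.009, 2.89]
wrist_force: [-6.1, 2.5, 4.5]
gripper_width: 0.0
gripper_force: 3.4
clk 4.02 pos [550.2  13.   52.1] rot [-3.141 -0.009  2.89 ] F [-6.1  2.5  4.5] g 0.0/3
shift/600 [-0.0067  0.0007  0.0002] turn/pi [-0.0001 -0.003   0.0011] mm [-4.   0.4  0.1] deg [-0.  -0.5  0.2]
vise xy -51.0 -0.4
```

```bash

python3 -m pendant '[[[-0.002,0,0,0,0,0,0],[-0.003,0,0,0,0,0,0],[-0.003,0,0,0,0,0,0]]]' | egrep 'pos|wrist'
python3 -m pendant '[[[-0.002,0,0,0,0,0,0],[-0.002,0,0,0,0,0,0],[-0.002,0,0,0,0,0,0]]]' | egrep 'pos|wrist'
python3 -m pendant '[[[-0.002,0,0,0,0,0,0],[-0.002,0,0,0,0,0,0],[-0.002,0,0,0,0,0,0]]]' | egrep 'pos|wrist'
python3 -c "
from go import *
need([*v2w(-47,0),52],np.pi+VY)"
```

```text
ee_pos: [551.9, 12.5, 52.1]
wrist_force: [-5.6, 2.2, 3.7]
ee_pos: [552.2, 12.4, 52.1]
wrist_force: [-7.5, 2.7, 5.7]
ee_pos: [552.2, 12.4, 52.0]
wrist_force: [-10.2, 3.5, 8.0]
clk 4.77 pos [552.2  12.4  52. ] rot [-3.141 -0.013  2.89 ] F [-10.2   3.5   8. ] g -0.6/5
shift/600 [-0.0033  0.0008 -0.0001] turn/pi [-0.0002 -0.0042  0.0011] mm [-2.   0.5 -0. ] deg [-0.  -0.8  0.2]
vise xy -49.0 -0.5
```

```bash

python3 -m pendant '[[[-0.002,0,0,0,0,0,0],[-0.004,0,0,0,0,0,0],[-0.004,0,0,0,0,0,0]]]' | egrep 'pos|wrist'
python3 -m pendant '[[[0.01,0,0,0,0,0,0],[0.05,0,0,0,0,0,0],[0.05,0,0,0,0,0,0]]]' | egrep 'pos|wrist'
python3 -m pendant '[[[0,0,-0.28,0,0,0,1],[0,0,-0.28,0,0,0,1],[0,0,-0.28,0,0,0,1],[0,0,-0.28,0,0,0,1],[0,0,-0.28,0,0,0,1]]]' | egrep 'pos|wrist'
python3 - <<'E'
from h import *
from station import cams
for n in("scene","top"):
    f=cams.grab_frame(n);np.savez(f"pics/{n}1.npz",**f);cv2.imwrite(f"pics/{n}1.png",f["img"][...,::-1])
a=cv2.imread("pics/scene1.png")[145:325,180:420];b=cv2.imread("pics/top1.png")[165:285,250:440]
cv2.imwrite("pics/m1.png",np.vstack([cv2.resize(a,(456,342),interpolation=cv2.INTER_CUBIC),cv2.resize(cv2.convertScaleAbs(b,alpha=1.6),(456,258)[:2],interpolation=cv2.INTER_CUBIC)]))
E
```

```text
ee_pos: [552.1, 12.3, 51.8]
wrist_force: [-13.7, 5.2, 11.5]
ee_pos: [526.2, 18.8, 52.0]
wrist_force: [-0.8, 0.1, 0.1]
ee_pos: [537.7, 17.6, 229.4]
wrist_force: [0.9, -0.2, 1.0]
```

View pics/m1.png

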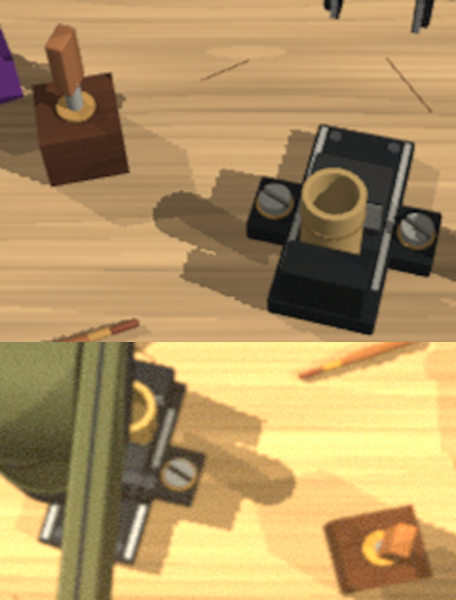

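The jaw is home: the scene shows the bamboo upright and nipped, and contact stopped dead with rising force. Next comes the key. I'll move over it and flip the wrist 180° so the last joint has room to turn.

```bash

python3 -m pendant '[[[-0.02,-0.23,0,0,0,0,1],[-0.02,-0.23,0,0,0,0,1],[-0.02,-0.23,0,0,0,0,1],[-0.02,-0.23,0,0,0,0,1],[-0.02,-0.23,0,0,0,0,1]]]' | egrep 'pos'
python3 -m pendant '[[[-0.02,-0.23,0,0,0,0,1],[-0.02,-0.23,0,0,0,0,1],[-0.02,-0.23,0,0,0,0,1],[-0.02,-0.23,0,0,0,0,1],[-0.02,-0.23,0,0,0,0,1]]]' | egrep 'pos'
for i in 1 2 3 4; do python3 -m pendant '[[[0,0,0,0,0,0.2,1],[0,0,0,0,0,0.2,1],[0,0,0,0,0,0.2,1],[0,0,0,0,0,0.2,1],[0,0,0,0,0,0.2,1]]]' | egrep 'pos|rot' ; done
python3 -c "
from go import *
need([491.3,-256.5,231],VY)"
```

```text
ee_pos: [507.2, -121.8, 218.2]
ee_pos: [485.5, -257.6, 218.6]
ee_pos: [486.0, -252.6, 219.1]
ee_rot: [-3.14, -0.006, 2.261]
ee_pos: [486.0, -252.4, 219.1]
ee_rot: [-3.137, -0.004, 1.636]
ee_pos: [486.0, -252.5, 219.1]
ee_rot: [-3.136, -0.0, 1.011]
ee_pos: [486.0, -252.4, 219.1]
ee_rot: [-3.137, 0.003, 0.386]
clk 8.28 pos [ 486.  -252.4  219.1] rot [-3.137e+00  3.000e-03  3.860e-01] F [-0.4  0.3  0.6] g 85.0/0
shift/600 [ 0.0055  0.0095 -0.0199] turn/pi [-0.0012  0.0015  0.204 ] mm [  3.3   5.7 -11.9] deg [-0.2  0.3 36.7]
vise xy -46.2 -273.4
```

```bash
python3 - <<'E'
from h import *
from go import v2w,VY
T=np.load("pics/top0.npz");S=np.load("pics/scene1.npz");h={}
# slot angle: dark pixels inside heads, on z=37
for f,n in((T,"T"),(S,"S")):
  for nm,c in(("L",(612,67.7,37)),("R",(577.7,-64.1,37))):
    g=cv2.cvtColor(f["img"],cv2.COLOR_RGB2GRAY).astype(float);M=[]
    W=[];
    for x in np.arange(-13,13.1,.5):
      for y in np.arange(-13,13.1,.5):
        if x*x+y*y<110:
          u,v=proj(f,np.add(c,[x,y,0]));W.append((x,y,cv2.getRectSubPix(g.astype(np.float32),(1,1),(u,v))[0,0]))
    W=np.array(W);k=W[W[:,2]<np.percentile(W[:,2],22)];e,vv=np.linalg.eigh(np.cov(k[:,:2].T));d=vv[:,1]
    print(n,nm,"slot deg",np.degrees(np.arctan2(d[1],d[0]))%180,"ctr",k[:,:2].mean(0).round(1),"ratio",(e[1]/e[0])**.5)
E
```

```text
T L slot deg 45.620483293735 ctr [-0.9  3. ] ratio 4.085781784781958
T R slot deg 54.72667204946383 ctr [-1.3  0.3] ratio 5.344333972964479
S L slot deg 43.505548611874275 ctr [0.5 2.5] ratio 4.065962367849525
S R slot deg 54.11953129392886 ctr [-0.4  0.5] ratio 5.593051144978827
```

```bash
sed -i 's/599.7,0.5/599.3,1.7/' go.py
python3 -m pendant '[[[0.0055,0.0095,0,0,0.0015,0.2,1],[0.0055,0.0095,0,0,0.0015,0.2,1],[0.0055,0.0095,0,0,0.0015,0.2,1],[0.0055,0.0095,0,0,0.0015,0.2,1],[0.0055,0.0095,0,0,0.0015,0.2,1]]]' | egrep 'rot'
python3 - <<'E'
from go import *
need([491.3,-256.5,118],VY)
from h import *
from station import cams
for n in("scene","top"):
    f=cams.grab_frame(n);np.savez(f"pics/{n}2.npz",**f);cv2.imwrite(f"pics/{n}2.png",f["img"][...,::-1])
a=cv2.imread("pics/scene2.png")[110:260,140:310];b=cv2.imread("pics/top2.png")[220:320,360:480]
cv2.imwrite("pics/m2.png",np.hstack([cv2.resize(a,None,fx=2.5,fy=2.5,interpolation=cv2.INTER_CUBIC),cv2.resize(cv2.convertScaleAbs(b,alpha=1.6),(360,375),interpolation=cv2.INTER_CUBIC)]))
E
```

```text
ee_rot: [-3.138, 0.001, -0.239]
clk 8.70 pos [ 491.3 -256.5  219. ] rot [-3.138e+00  1.000e-03 -2.390e-01] F [ 0.6  0.2 -0.2] g 85.6/0
shift/600 [0.0002 0.0007 0.1684] turn/pi [-0.0012  0.0004  0.005 ] mm [1.00e-01 4.00e-01 1.01e+02] deg [-0.2  0.1  0.9]
vise xy -39.4 -277.1
```

View pics/m2.png

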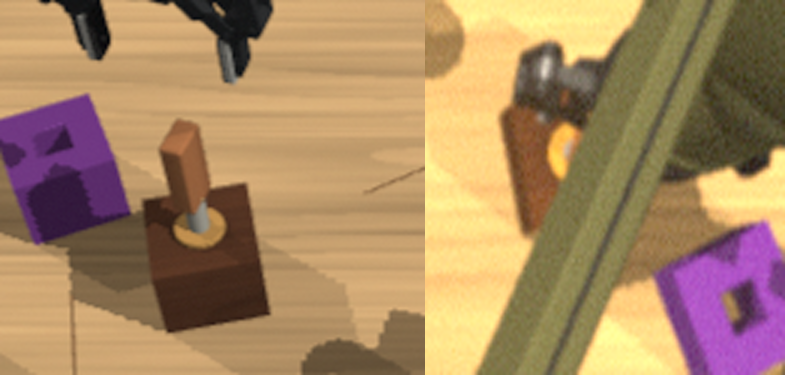

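The picture shows the fingers at (90,35) and (235,60) in the left panel, straddling the handle at (185,145) in line with it. I'll go down and grip.

```bash

python3 -m pendant '[[[0,0,0.168,-0.001,0,0.002,1],[0,0,0.168,-0.001,0,0.002,1],[0,0,0.168,-0.001,0,0.002,1],[0,0,0.168,-0.001,0,0.002,1],[0,0,0.168,-0.001,0,0.002,1]]]' | egrep 'pos|wrist'
python3 -m pendant '[[[0,0,0,0,0,0,0],[0,0,0,0,0,0,0],[0,0,0,0,0,0,0],[0,0,0,0,0,0,0],[0,0,0,0,0,0,0]]]' 40
python3 -m pendant '[[[0,0,0,0,0,0,0],[0,0,0,0,0,0,0],[0,0,0,0,0,0,0],[0,0,0,0,0,0,0],[0,0,0,0,0,0,0]]]' 80
python3 -c "
from go import *
need([491.3,-256.5,118],VY)"
```

```text
ee_pos: [490.8, -257.5, 118.3]
wrist_force: [-0.6, -0.6, 0.4]
clock: 9.63
ee_pos: [492.0, -259.5, 120.6]
ee_rot: [3.139, -0.003, -0.241]
wrist_force: [0.1, -0.1, 0.3]
gripper_width: 25.7
gripper_force: 0.0
clock: 10.05
ee_pos: [491.9, -259.4, 120.4]
ee_rot: [3.14, -0.003, -0.241]
wrist_force: [0.6, -0.0, 5.8]
gripper_width: 17.0
gripper_force: 77.8
clk 10.05 pos [ 491.9 -259.4  120.4] rot [ 3.14e+00 -3.00e-03 -2.41e-01] F [ 0.6 -0.   5.8] g 17.0/78
shift/600 [-0.0022 -0.0045  0.004 ] turn/pi [ 0.0006 -0.0009  0.0045] mm [-1.3 -2.7  2.4] deg [ 0.1 -0.2  0.8]
vise xy -38.1 -279.8
```

```bash

python3 -m pendant '[[[0,0,-0.03,0,0,0,0],[0,0,-0.08,0,0,0,0],[0,0,-0.158,0,0,0,0],[0,0,-0.158,0,0,0,0],[0,0,-0.158,0,0,0,0]]]' | egrep 'pos|wrist|width'
for i in 1 2; do python3 -m pendant '[[[0.03,-0.175,0,0,0,0,0],[0.03,-0.175,0,0,0,0,0],[0.03,-0.175,0,0,0,0,0],[0.03,-0.175,0,0,0,0,0],[0.03,-0.175,0,0,0,0,0]]]' | egrep 'pos|wrist'; done
for i in 1 2; do python3 -m pendant '[[[0,0,0,0,0,-0.19,0],[0,0,0,0,0,-0.19,0],[0,0,0,0,0,-0.19,0],[0,0,0,0,0,-0.19,0],[0,0,0,0,0,-0.19,0]]]' | egrep 'pos|wrist'; done
python3 - <<'E'
from go import *
need([577,-63.8,210],0.949)
from h import *
from station import cams
f=cams.grab_frame("scene");np.savez("pics/scene3.npz",**f);cv2.imwrite("pics/scene3.png",f["img"][...,::-1])
p=monitor.observe()["ee_pos"];print("TCP px",proj(f,p),"expected blade px",proj(f,p-[0,0,114.4]))
cv2.imwrite("pics/m3.png",cv2.resize(cv2.imread("pics/scene3.png")[130:310,270:450],None,fx=3.3,fy=3.3,interpolation=cv2.INTER_CUBIC))
E
```

```text
ee_pos: [493.3, -260.3, 217.5]
wrist_force: [0.3, -0.5, -1.3]
gripper_width: 17.0
ee_pos: [532.9, -159.7, 212.1]
wrist_force: [0.0, -0.0, -0.4]
ee_pos: [575.8, -63.6, 212.6]
wrist_force: [0.5, -0.8, -1.6]
ee_pos: [575.1, -65.9, 213.1]
wrist_force: [-0.4, -0.7, -1.1]
ee_pos: [575.1, -65.9, 213.2]
wrist_force: [0.2, 0.0, -0.7]
clk 12.13 pos [575.1 -65.9 213.2] rot [3.141e+00 3.000e-03 9.570e-01] F [ 0.2  0.  -0.7] g 17.2/79
shift/600 [0.0048 0.0006 0.0053] turn/pi [0.0002 0.001  0.0025] mm [2.9 0.4 3.2] deg [0.  0.2 0.4]
vise xy -6.4 -71.6
TCP px [323.05665305 181.55558846] expected blade px [322.89874149 226.60632767]
```

View pics/m3.png

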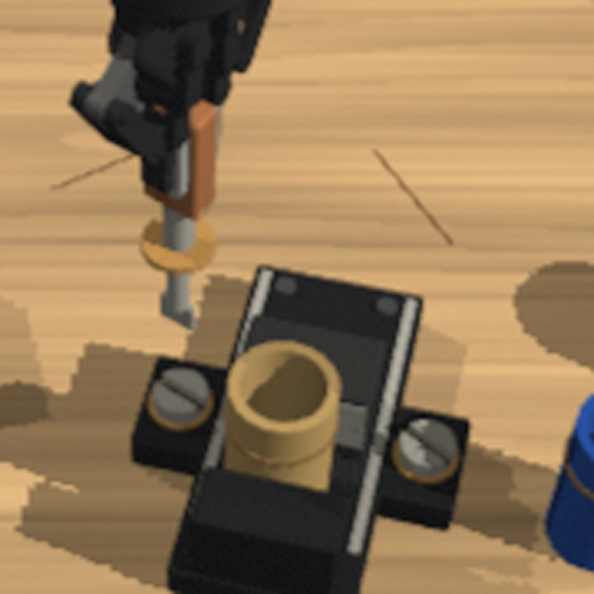

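The crop shows the blade edge at (177,322), right under the TCP as predicted, with the right slot at (180,396) parallel to it. I'll lower it in steps.

```bash

python3 -m pendant '[[[0.0045,0.0005,0.05,0,0,0.0025,0],[0.0045,0.0005,0.093,0,0,0.0025,0],[0.0045,0.0005,0.093,0,0,0.0025,0],[0.0045,0.0005,0.093,0,0,0.0025,0],[0.0045,0.0005,0.093,0,0,0.0025,0]]]' | egrep 'pos|wrist|width'
python3 -m pendant '[[[0,0,0,0,0,0,0],[0,0,0,0,0,0,0]]]' | egrep 'pos|wrist|width'
python3 - <<'E'
from go import *
need([577,-63.7,143],0.949)
E
```

```text
ee_pos: [578.4, -62.7, 158.8]
wrist_force: [0.2, -0.3, -0.3]
gripper_width: 16.9
ee_pos: [579.4, -62.2, 159.9]
wrist_force: [-0.2, -0.8, -0.4]
gripper_width: 16.9
clk 12.77 pos [579.4 -62.2 159.9] rot [ 3.137 -0.     0.945] F [-0.2 -0.8 -0.4] g 16.9/79
shift/600 [-0.0043 -0.0019  0.0281] turn/pi [ 0.0015 -0.0001 -0.0014] mm [-2.6 -1.1 16.9] deg [ 0.3 -0.  -0.3]
vise xy -3.2 -66.9
```

```bash

python3 -m pendant '[[[-0.004,-0.002,0.008,0,0,0,0],[-0.004,-0.002,0.012,0,0,0,0],[-0.004,-0.002,0.012,0,0,0,0]]]' | egrep 'pos|wrist'
python3 -m pendant '[[[0,0,0.004,0,0,0,0],[0,0,0.008,0,0,0,0],[0,0,0.008,0,0,0,0]]]' | egrep 'pos|wrist'
python3 - <<'E'
from go import *
need([577,-63.7,143],0.949)
E
```

```text
ee_pos: [575.3, -62.9, 150.7]
wrist_force: [0.3, 0.3, -1.0]
ee_pos: [575.5, -62.8, 145.6]
wrist_force: [0.4, 0.9, -1.2]
clk 13.27 pos [575.5 -62.8 145.6] rot [3.141e+00 1.000e-03 9.450e-01] F [ 0.4  0.9 -1.2] g 17.4/79
shift/600 [0.0002 0.0029 0.0044] turn/pi [ 0.0003  0.0005 -0.0012] mm [0.1 1.7 2.6] deg [ 0.1  0.1 -0.2]
vise xy -6.7 -68.4
```

```bash

python3 -m pendant '[[[0,0,0.003,0,0,0,0],[0,0,0.003,0,0,0,0],[0,0,0.003,0,0,0.03,0],[0,0,0.003,0,0,0.06,0],[0,0,0.003,0,0,0.06,0]]]' | egrep 'pos|wrist|rot'
python3 -m pendant '[[[0,0,0,0,0,0.03,0],[0,0,0,0,0,0.06,0],[0,0,0,0,0,0.06,0]]]' | egrep 'pos|wrist|rot'
python3 - <<'E'
from go import *
need([577,-63.7,143],VY)
print(monitor.observe()["ft_torque"])
E
```

```text
ee_pos: [576.3, -63.3, 144.4]
ee_rot: [3.139, 0.001, 0.755]
wrist_force: [1.0, -0.9, -1.8]
ee_pos: [576.4, -63.4, 144.4]
ee_rot: [3.138, -0.0, 0.569]
wrist_force: [1.2, -0.8, -2.2]
clk 13.93 pos [576.4 -63.4 144.4] rot [ 3.138 -0.     0.569] F [ 1.2 -0.8 -2.2] g 16.9/79
shift/600 [0.0005 0.001  0.0023] turn/pi [ 0.001  -0.0004  0.2622] mm [0.3 0.6 1.4] deg [ 0.2 -0.1 47.2]
vise xy -5.7 -68.7
[-0.35815961 -0.3456604   0.04414469]
```

```bash

python3 -m pendant '[[[0,0,0,0,0,0.03,0],[0,0,0,0,0,0.06,0],[0,0,0,0,0,0.09,0],[0,0,0,0,0,0.12,0],[0,0,0,0,0,0.12,0]]]' | egrep 'pos|wrist|rot'
python3 -m pendant '[[[0,0,0,0,0,0.03,0],[0,0,0,0,0,0.06,0],[0,0,0,0,0,0.09,0],[0,0,0,0,0,0.12,0],[0,0,0,0,0,0.12,0]]]' | egrep 'pos|wrist|rot'
python3 - <<'E'
from go import *
need([577,-63.7,143],VY)
print(monitor.observe()["ft_torque"])
E
```

```text
ee_pos: [576.7, -63.7, 144.5]
ee_rot: [3.138, -0.002, 0.193]
wrist_force: [1.6, -2.9, -2.3]
ee_pos: [576.8, -64.0, 144.5]
ee_rot: [3.138, -0.003, -0.182]
wrist_force: [1.8, -3.8, -3.1]
clk 14.77 pos [576.8 -64.  144.5] rot [ 3.138e+00 -3.000e-03 -1.820e-01] F [ 1.8 -3.8 -3.1] g 16.9/78
shift/600 [ 0.0003 -0.0006  0.0026] turn/pi [ 0.001  -0.001   0.0231] mm [ 0.2 -0.3  1.5] deg [ 0.2 -0.2  4.2]
vise xy -5.2 -69.3
[-1.16933959 -0.55434151  0.05698186]
```

```bash

for i in 1 2; do python3 -m pendant '[[[0,0,0,0,0,0.01,0],[0,0,0,0,0,0.02,0],[0,0,0,0,0,0.02,0],[0,0,0,0,0,0.02,0]]]' | egrep 'pos|wrist|rot'; python3 -c "
from station import monitor;print(monitor.observe()['ft_torque'])"; done
python3 -m pendant '[[[0,0,0,0,0,0.01,0],[0,0,0,0,0,0.015,0],[0,0,0,0,0,0.015,0],[0,0,0,0,0,0.015,0]]]' | egrep 'pos|wrist|rot'
python3 -c "
from station import monitor;print(monitor.observe()['ft_torque'])"
```

```text
ee_pos: [576.6, -64.0, 144.6]
ee_rot: [3.138, -0.003, -0.242]
wrist_force: [2.5, -5.3, -3.9]
[-1.36431255 -0.66239903  0.07372027]
ee_pos: [576.6, -64.0, 144.7]
ee_rot: [3.139, -0.003, -0.305]
wrist_force: [2.3, -4.4, -4.2]
[-1.37283274 -0.6300275   0.04272872]
ee_pos: [576.6, -64.1, 144.7]
ee_rot: [3.139, -0.004, -0.352]
wrist_force: [1.7, -4.9, -3.9]
[-1.40368414 -0.61778079  0.10657908]
```

```bash

for i in 1 2 3; do python3 -m pendant '[[[0,0,0,0,0,0.01,0],[0,0,0,0,0,0.015,0],[0,0,0,0,0,0.015,0],[0,0,0,0,0,0.015,0]]]' | egrep 'pos|wrist|rot'; python3 -c "
from station import monitor;print(monitor.observe()['ft_torque'])"; done
```

```text
ee_pos: [576.5, -64.1, 144.7]
ee_rot: [3.139, -0.003, -0.4]
wrist_force: [2.4, -5.5, -2.7]
[-1.46789274 -0.60808702  0.07043816]
ee_pos: [576.5, -64.1, 144.7]
ee_rot: [3.139, -0.004, -0.446]
wrist_force: [2.7, -5.3, -3.5]
[-1.42938423 -0.61145356  0.19521526]
ee_pos: [576.5, -64.2, 144.7]
ee_rot: [3.139, -0.004, -0.493]
wrist_force: [2.5, -4.7, -3.6]
[-1.44683114 -0.65353893  0.43981647]
```

```bash

python3 -m pendant '[[[0,0,0,0,0,-0.03,0],[0,0,0,0,0,-0.05,0],[0,0,0,0,0,-0.05,0]]]' | egrep 'pos|wrist|rot'; python3 -c "
from station import monitor;print(monitor.observe()['ft_torque'])"
python3 -m pendant '[[[0,0,-0.02,0,0,0,0],[0,0,-0.06,0,0,0,0],[0,0,-0.183,0,0,0,0],[0,0,-0.183,0,0,0,0],[0,0,-0.183,0,0,0,0]]]' | egrep 'pos|wrist|rot'
for i in 1 2; do python3 -m pendant '[[[0,0,0,0,0,-0.178,0],[0,0,0,0,0,-0.178,0],[0,0,0,0,0,-0.178,0],[0,0,0,0,0,-0.178,0],[0,0,0,0,0,-0.178,0]]]' | egrep 'pos|wrist'; done
python3 - <<'E'
from go import *
need([611.2,69.6,250],0.785)
E
```

```text
ee_pos: [575.9, -63.5, 144.8]
ee_rot: [3.139, -0.002, -0.336]
wrist_force: [0.3, -5.0, -1.1]
[-1.21647158 -0.23786266  0.00196496]
ee_pos: [579.2, -62.0, 261.6]
ee_rot: [-3.139, -0.012, -0.341]
wrist_force: [1.1, 0.4, -0.7]
ee_pos: [574.5, -61.3, 253.5]
wrist_force: [-0.2, 0.0, -1.4]
ee_pos: [574.5, -61.3, 253.4]
wrist_force: [0.2, 0.1, -1.1]
clk 18.27 pos [574.5 -61.3 253.4] rot [-3.14e+00  1.00e-03  7.83e-01] F [ 0.2  0.1 -1.1] g 16.9/79
shift/600 [ 0.1973 -0.1115  0.0058] turn/pi [-0.0006  0.0002 -0.0006] mm [118.4 -66.9   3.5] deg [-0.1  0.  -0.1]
vise xy -8.1 -67.2
```

```bash

python3 -m pendant '[[[0.05,-0.028,-0.012,0,0,0,0],[0.1,-0.056,-0.012,0,0,0,0],[0.15,-0.084,-0.012,0,0,0,0],[0.197,-0.111,-0.012,0,0,0,0],[0.197,-0.111,-0.012,0,0,0,0]]]' | egrep 'pos|wrist'
python3 -m pendant '[[[0,0,0.06,0,0,0,0],[0,0,0.1,0,0,0,0],[0,0,0.1,0,0,0,0],[0,0,0.1,0,0,0,0],[0,0,0.1,0,0,0,0]]]' | egrep 'pos|wrist'
python3 - <<'E'
from go import *
need([611.2,69.6,157],0.785)
from h import *
from station import cams
f=cams.grab_frame("scene");cv2.imwrite("pics/scene4.png",f["img"][...,::-1])
p=monitor.observe()["ee_pos"];e=proj(f,p-[0,0,114.4]);print("TCP px",proj(f,p),"expected blade px",e,"head",proj(f,[611.2,69.6,37]))
cv2.imwrite("pics/m4.png",cv2.resize(f["img"][150:310,300:460,::-1],None,fx=3.5,fy=3.5,interpolation=cv2.INTER_CUBIC))
E
```

```text
ee_pos: [613.7, 74.5, 260.4]
wrist_force: [0.5, -0.3, -1.8]
ee_pos: [613.8, 67.6, 202.1]
wrist_force: [0.7, -0.1, -1.0]
clk 19.10 pos [613.8  67.6 202.1] rot [ 3.14  -0.     0.776] F [ 0.7 -0.1 -1. ] g 17.2/79
shift/600 [-0.0008 -0.0056  0.0751] turn/pi [ 0.0005 -0.     -0.0029] mm [-0.5 -3.3 45. ] deg [ 0.1 -0.  -0.5]
vise xy -2.6 67.4
TCP px [410.3349612  205.30844487] expected blade px [401.43862243 248.6989518 ] head [399.04318508 263.94659737]
```

View pics/m4.png

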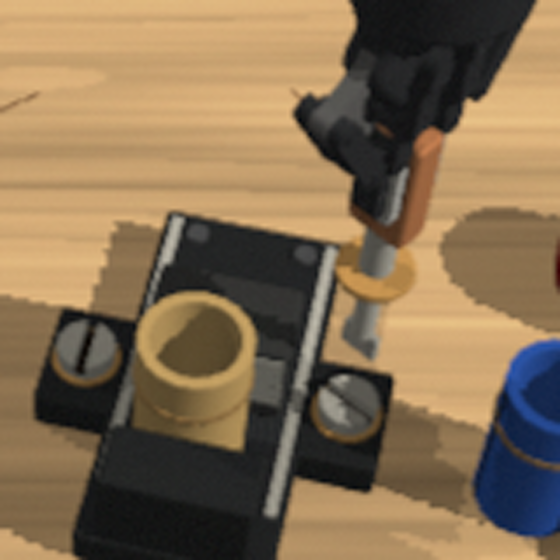

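The right slot at crop (87,350) now lies along the rails, so it is home. The blade at (360,351) is just above the left slot at (347,407) and parallel to it.

```bash

python3 -m pendant '[[[-0.001,-0.005,0.04,0,0,-0.003,0],[-0.001,-0.005,0.074,0,0,-0.003,0],[-0.001,-0.005,0.074,0,0,-0.003,0],[-0.001,-0.005,0.074,0,0,-0.003,0],[-0.001,-0.005,0.074,0,0,-0.003,0]]]' | egrep 'pos|wrist'
python3 - <<'E'
from go import *
need([611.4,69.3,144.5],0.785)
E
```

```text
ee_pos: [612.5, 69.0, 158.8]
wrist_force: [0.4, 0.3, -1.1]
clk 19.57 pos [612.5  69.  158.8] rot [ 3.138e+00 -2.000e-03  7.850e-01] F [ 0.4  0.3 -1.1] g 17.3/79
shift/600 [-0.001  -0.0017  0.0238] turn/pi [ 0.0013 -0.0005 -0.0001] mm [-0.6 -1.  14.3] deg [ 0.2 -0.1 -0. ]
vise xy -4.2 68.5
```

```bash

python3 -m pendant '[[[-0.001,-0.001,0.007,0,0,0,0],[-0.001,-0.001,0.011,0,0,0,0],[-0.001,-0.001,0.011,0,0,0,0]]]' | egrep 'pos|wrist'
python3 -m pendant '[[[0,0,0.004,0,0,0,0],[0,0,0.007,0,0,0,0],[0,0,0.007,0,0,0,0]]]' | egrep 'pos|wrist'
python3 - <<'E'
from go import *
need([611.4,69.3,144.5],0.785)
E
```

```text
ee_pos: [610.5, 69.1, 150.6]
wrist_force: [-0.0, -0.0, -0.9]
ee_pos: [610.0, 69.1, 145.6]
wrist_force: [-0.3, -0.4, -0.7]
clk 20.07 pos [610.   69.1 145.6] rot [3.14e+00 1.00e-03 7.85e-01] F [-0.3 -0.4 -0.7] g 17.2/79
shift/600 [0.002  0.0014 0.0018] turn/pi [ 0.0004  0.0004 -0.    ] mm [1.2 0.9 1.1] deg [ 0.1  0.1 -0. ]
vise xy -6.7 67.9
```

```bash

python3 -m pendant '[[[0.001,0,0.002,0,0,0,0],[0.001,0,0.002,0,0,0.03,0],[0.001,0,0.002,0,0,0.06,0],[0.001,0,0.002,0,0,0.09,0],[0.001,0,0.002,0,0,0.09,0]]]' | egrep 'pos|wrist|rot'
python3 -m pendant '[[[0,0,0,0,0,0.03,0],[0,0,0,0,0,0.06,0],[0,0,0,0,0,0.09,0],[0,0,0,0,0,0.12,0],[0,0,0,0,0,0.12,0]]]' | egrep 'pos|wrist|rot'
python3 -m pendant '[[[0,0,0,0,0,0.03,0],[0,0,0,0,0,0.06,0],[0,0,0,0,0,0.09,0],[0,0,0,0,0,0.11,0],[0,0,0,0,0,0.11,0]]]' | egrep 'pos|wrist|rot'
python3 -c "
from station import monitor;print(monitor.observe()['ft_torque'])"
```

```text
ee_pos: [610.7, 69.6, 144.5]
ee_rot: [3.14, 0.0, 0.5]
wrist_force: [-0.3, -0.2, -1.5]
ee_pos: [610.9, 69.3, 144.6]
ee_rot: [3.139, -0.001, 0.126]
wrist_force: [1.2, -1.5, -2.3]
ee_pos: [611.0, 69.1, 144.6]
ee_rot: [3.139, -0.002, -0.217]
wrist_force: [1.1, -0.8, -3.1]
[-0.31540438 -0.36482644  0.06121063]
```

```bash

for i in 1 2 3 ; do python3 -m pendant '[[[0,0,0,0,0,0.01,0],[0,0,0,0,0,0.02,0],[0,0,0,0,0,0.025,0],[0,0,0,0,0,0.025,0]]]' | egrep 'wrist|rot'; python3 -c "
from station import monitor;print(monitor.observe()['ft_torque'])"; done
python3 -m pendant '[[[0,0,0,0,0,0.01,0],[0,0,0,0,0,0.015,0],[0,0,0,0,0,0.015,0]]]' | egrep 'wrist|rot'; python3 -c "
from station import monitor;print(monitor.observe()['ft_torque'])"
```

```text
ee_rot: [3.139, -0.002, -0.296]
wrist_force: [1.6, -2.1, -3.4]
[-0.52411552 -0.48032562  0.10785717]
ee_rot: [3.14, -0.002, -0.376]
wrist_force: [1.6, -2.3, -3.4]
[-0.677849   -0.45009761  0.07072427]
ee_rot: [3.14, -0.002, -0.454]
wrist_force: [2.0, -2.4, -4.4]
[-0.89568644 -0.57488011  0.23040249]
ee_rot: [3.14, -0.002, -0.502]
wrist_force: [2.1, -3.2, -5.4]
[-1.05386616 -0.64313118  0.42600827]
```

```bash

python3 -m pendant '[[[0,0,0,0,0,-0.03,0],[0,0,0,0,0,-0.05,0],[0,0,0,0,0,-0.05,0]]]' | egrep 'pos|wrist|rot'; python3 -c "
from station import monitor;print(monitor.observe()['ft_torque'])"
python3 -m pendant '[[[0,0,-0.02,0,0,0,0],[0,0,-0.06,0,0,0,0],[0,0,-0.165,0,0,0,0],[0,0,-0.165,0,0,0,0],[0,0,-0.165,0,0,0,0]]]' | egrep 'pos|wrist'
python3 -m pendant '[[[0,0,0,0,0,-0.03,0],[0,0,0,0,0,-0.03,0]]]' | egrep 'pos|wrist|rot'
python3 - <<'E'
from go import *
need([491.9,-259.4,245],-0.241)
E
```

```text
ee_pos: [610.0, 69.7, 145.0]
ee_rot: [3.14, -0.0, -0.344]
wrist_force: [-0.1, -2.3, -1.5]
[-0.61284521  0.01750825 -0.0142124 ]
ee_pos: [613.8, 71.2, 250.6]
wrist_force: [0.6, 1.4, -0.1]
ee_pos: [610.0, 70.7, 244.1]
ee_rot: [-3.141, -0.001, -0.25]
wrist_force: [0.4, 0.1, -1.3]
clk 23.40 pos [610.   70.7 244.1] rot [-3.141e+00 -1.000e-03 -2.500e-01] F [ 0.4  0.1 -1.3] g 17.1/79
shift/600 [-0.0544  0.5818 -0.0015] turn/pi [-0.     -0.0002 -0.003 ] mm [-32.6 349.1  -0.9] deg [-0.  -0.  -0.5]
vise xy -7.1 69.5
```

```bash

for i in 1 2; do python3 -m pendant '[[[-0.027,0.29,0,0,0,0,0],[-0.027,0.29,0,0,0,0,0],[-0.027,0.29,0,0,0,0,0],[-0.027,0.29,0,0,0,0,0],[-0.027,0.29,0,0,0,0,0]]]' | egrep 'pos|wrist|rot'; done
python3 -m pendant '[[[0,0,0.05,0,0,0,0],[0,0,0.05,0,0,0,0],[0,0,0.05,0,0,0,0]]]' | egrep 'pos'
python3 - <<'E'
from go import *
need([491.9,-259.4,195],-0.241)
from h import *
from station import cams
f=cams.grab_frame("scene");p=monitor.observe()["ee_pos"];print("blade px",proj(f,p-[0,0,114.4]),"hole",proj(f,[491.3,-257,66]))
cv2.imwrite("pics/m5.png",cv2.resize(f["img"][110:310,150:420,::-1],None,fx=2.9,fy=2.9,interpolation=cv2.INTER_CUBIC))
E
```

```text
ee_pos: [548.3, -99.2, 243.0]
ee_rot: [3.137, 0.002, -0.259]
wrist_force: [0.1, 0.6, -1.7]
ee_pos: [490.3, -264.0, 243.5]
ee_rot: [3.138, 0.0, -0.259]
wrist_force: [-0.1, 0.5, -1.9]
ee_pos: [490.9, -257.6, 212.3]
clk 24.48 pos [ 490.9 -257.6  212.3] rot [-3.14   0.005 -0.254] F [ 0.5 -0.2 -1.7] g 17.2/79
shift/600 [0.0025 0.0026 0.0288] turn/pi [-0.0005  0.0015 -0.0041] mm [ 1.5  1.6 17.3] deg [-0.1  0.3 -0.7]
vise xy -39.5 -278.2
blade px [216.95608799 190.27186256] hole [220.28973746 201.81301383]
```

View pics/m5.png

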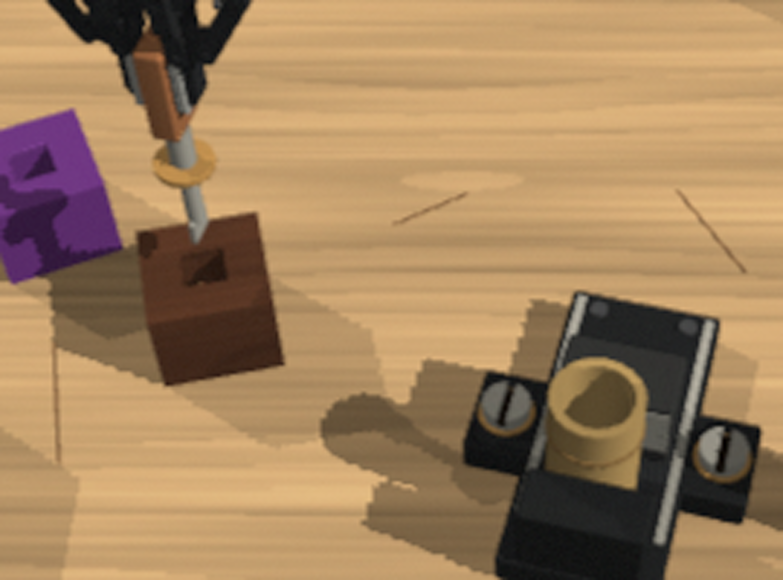

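Both slots, at crop (505,408) and (722,450), now lie along the vise. The blade at (198,238) is over the hole at (205,266). I'll lower the key.

```bash

python3 -m pendant '[[[0,0,0.03,0,0,0,0],[0,0,0.03,0,0,0,0],[0,0,0.03,0,0,0,0],[0,0,0.03,0,0,0,0]]]' | egrep 'pos|wrist'
python3 - <<'E'
from go import *
need([490.5,-258,122],-0.25)
E
```

```text
ee_pos: [493.3, -258.9, 197.4]
wrist_force: [-1.2, -0.4, -0.8]
clk 24.87 pos [ 493.3 -258.9  197.4] rot [ 3.14e+00 -2.00e-03 -2.51e-01] F [-1.2 -0.4 -0.8] g 17.0/79
shift/600 [-0.0052 -0.0005  0.1256] turn/pi [ 0.0006 -0.0007 -0.0003] mm [-3.1 -0.3 75.3] deg [ 0.1 -0.1 -0.1]
vise xy -36.8 -278.9
```

```bash

python3 -m pendant '[[[-0.005,0,0.01,0,0,0,0],[-0.005,0,0.03,0,0,0,0],[-0.005,0,0.05,0,0,0,0],[-0.005,0,0.05,0,0,0,0]]]' | egrep 'pos|wrist'
python3 -m pendant '[[[0,0,0.02,0,0,0,0],[0,0,0.04,0,0,0,0],[0,0,0.055,0,0,0,0],[0,0,0.055,0,0,0,0],[0,0,0.055,0,0,0,0]]]' | egrep 'pos|wrist'
python3 - <<'E'
from go import *
need([490.5,-258,122],-0.25)
E
```

```text
ee_pos: [488.4, -257.7, 164.7]
wrist_force: [-1.0, 0.9, -2.1]
ee_pos: [489.6, -258.6, 133.3]
wrist_force: [0.5, 0.3, -1.0]
clk 25.62 pos [ 489.6 -258.6  133.3] rot [ 3.14e+00 -1.00e-03 -2.52e-01] F [ 0.5  0.3 -1. ] g 16.9/79
shift/600 [ 0.0013 -0.0014  0.0188] turn/pi [ 0.0004 -0.0002 -0.0006] mm [ 0.8 -0.8 11.3] deg [ 0.1 -0.  -0.1]
vise xy -40.5 -279.5
```

```bash

python3 -m pendant '[[[0.001,-0.001,0.01,0,0,0,0],[0.001,-0.001,0.017,0,0,0,0],[0.001,-0.001,0.017,0,0,0,0],[0.001,-0.001,0.017,0,0,0,0]]]' | egrep 'pos|wrist'
python3 -m pendant '[[[0,0,0.002,0,0,0,0],[0,0,0.003,0,0,0,0],[0,0,0.003,0,0,0,0]]]' | egrep 'pos|wrist'
```

```text
ee_pos: [490.4, -258.3, 123.0]
wrist_force: [-0.3, -0.3, -1.0]
ee_pos: [490.5, -258.4, 121.4]
wrist_force: [0.1, -0.3, -1.2]
```

```bash

python3 -m pendant '[[[0,0,0.002,0,0,0,0],[0,0,0.002,0,0,0,0],[0,0,0.002,0,0,0,0]]]' 20 | egrep 'pos|wrist|force'
python3 -m pendant '[[[0,0,0,0,0,0,0.3],[0,0,0,0,0,0,0.6],[0,0,0,0,0,0,1],[0,0,0,0,0,0,1],[0,0,0,0,0,0,1]]]' | egrep 'pos|wrist|width'
python3 -m pendant '[[[0,0,0,0,0,0,1],[0,0,0,0,0,0,1],[0,0,0,0,0,0,1]]]' | egrep 'pos|wrist|width'
python3 -m pendant '[[[0,0,-0.03,0,0,0,1],[0,0,-0.08,0,0,0,1],[0,0,-0.17,0,0,0,1],[0,0,-0.17,0,0,0,1],[0,0,-0.17,0,0,0,1]]]' | egrep 'pos|wrist|width'
python3 -m pendant '[[[0,-0.2,0,0,0,0,1],[0,-0.2,0,0,0,0,1],[0,-0.2,0,0,0,0,1],[0,-0.2,0,0,0,0,1],[0,-0.2,0,0,0,0,1]]]' | egrep 'pos|wrist|width'
python3 - <<'E'
from h import *
from station import cams
f=cams.grab_frame("scene");g=cams.grab_frame("top")
a=cv2.resize(f["img"][130:310,150:420,::-1],None,fx=2.0,fy=2.0,interpolation=cv2.INTER_CUBIC)
b=cv2.resize(cv2.convertScaleAbs(g["img"][220:310,370:450,::-1],alpha=1.6),(240,270),interpolation=cv2.INTER_CUBIC)
c=np.zeros((360,780,3),np.uint8);c[:,:540]=a;c[:270,540:]=b;cv2.imwrite("pics/m6.png",c)
E
```

```text
ee_pos: [490.7, -258.5, 120.4]
wrist_force: [0.1, -1.1, 1.3]
gripper_force: 79.4
ee_pos: [490.4, -258.3, 120.1]
wrist_force: [0.5, -0.6, -0.1]
gripper_width: 73.1
ee_pos: [490.5, -258.3, 120.1]
wrist_force: [0.1, 0.3, 0.1]
gripper_width: 85.3
ee_pos: [493.0, -259.7, 226.8]
wrist_force: [-0.3, 0.0, 0.3]
gripper_width: 85.5
ee_pos: [519.8, -139.9, 220.8]
wrist_force: [-0.9, -0.5, 0.7]
gripper_width: 85.8
```

View pics/m6.png

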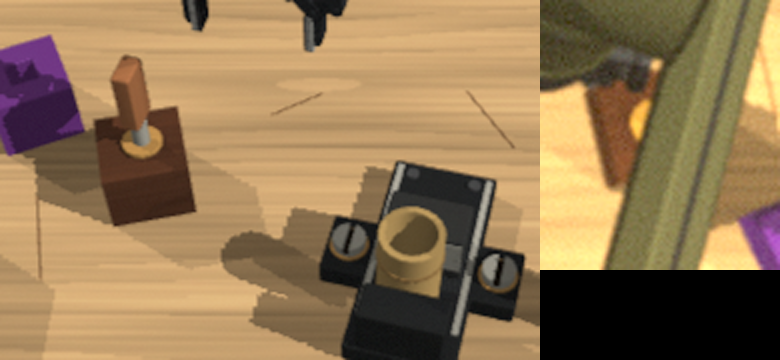

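The key stands upright with its collar flat on the stand at (142,140). Both slots, at (350,240) and (498,272), lie along the vise and the bamboo is nipped. The robot is touching nothing, so I'm handing in.

```bash
python3 -m pendant '[[[0,0,0,0,0,0,1],[0,0,0,0,0,0,1],[0,0,0,0,0,0,1]]]' | grep clock; python3 -c "
from station import hand_in;print(hand_in())"
```

```text
clock: 28.3
the job is handed in; nothing more can be done
None
```

The job is handed in at 28.3 s: the jaw is home with the bamboo nipped upright, both lock screws are turned clockwise to their stops with the key, and the key is back upright and fully down in its stand.

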